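# Clamp a re-glued paddle brush at the salon bench

### The job

Stand the freshly glued wooden brush, handle up, on the narrow rail of the blue bench clamp, centred across the rail, between the jaw and the end stop with its two broad wooden faces towards them, and let go of it. Then pump the orange trigger until the jaw has pushed the brush against the stop, and finish while still holding the trigger squeezed, so that the brush stays pressed firmly (about 12 newtons) but is never crushed (16 newtons is too much). Move the jaw only with the trigger, and leave the bottle, the comb jar and the bowl where they are.

Things in the scene. Friction and masses are not known exactly. Their poses are not given: they have to be found in the camera images.
- brush: Wooden paddle brush without cushion, about 0.14 kg, standing on the bench, handle up. Head: 26 mm thick along its x (two glued layers, dark and light), 60 wide along its y, 60 tall. Handle: 18 mm (x) by 22 (y), from 60 to 130 mm above the foot. Origin at the centre of the underside, z up. Half a turn about z makes no difference.
- clamp: Blue caulk-gun-style bar clamp fixed to the bench. Origin on the bench surface, z up; x is the direction in which the jaw advances. All clamp numbers are in mm in this frame. Base plate 300 by 70, 10 high. Body with cheeks: x -158 to -52, 46 wide, up to z 140. Jaw on the -x side of the rail, end stop on its +x side.
- rail_mid (a point): Point on top of the narrow aluminium rail on which the brush is to stand: clamp x 80, y 0, z 50. The rail is 36 wide (y -18 to 18) and runs from x 0 to the stop at x 110, top at z 50 throughout.
- handle_top (a point): Middle of the top of the black fixed handle that rises behind the trigger: clamp x -145, y 0, z 175 (lower than the top of the trigger). The handle is 26 thick (x -158 to -132) and 34 wide.
- anvil: End stop of the clamp, fixed to it, top at z 100, 46 wide; its origin coincides with the clamp's.
- anvil_face (a point): Centre of the black face of the end stop that the brush is to be pressed against: clamp x 110, z 79. The face is 42 wide, 44 high and looks to -x of the clamp.
- jaw_block: Blue moving jaw plate behind the sprung pad, 12 thick, 44 wide, z 55 to 103, on the end of the steel rod. Its origin coincides with the clamp's when joint jaw is 0 and moves with the jaw along the clamp's x.
- pad: Black sprung pressing pad in front of the jaw plate, on a yellow stem; 42 wide, z 57 to 101. Its origin coincides with the clamp's when joints jaw and plunger are 0.
- pad_face (a point): Centre of the pad's face that presses on the brush; it stands at clamp x = 28 mm + jaw - plunger, z 79.
- jaw (a joint): Advance of jaw and rod along the clamp's x, 0 to 0.072 m; starts at 0 to 0.02. The trigger only pushes it forward. A brake of 5 N holds it: when the trigger is let go under pressure, the jaw backs off until the pad presses with 5 N at most, so more lasts only while the trigger is held. If the trigger runs out of travel first, let it return and squeeze again.
- plunger (a joint): How far the sprung pad is pushed back into the jaw, 0 (free) to 0.013 m (bottomed). The spring is linear, 1800 N/m: the force on the brush is 1800 x plunger, so 12 N is about 0.0067 m and 16 N is 0.0089 m.
- trigger_blade: Orange trigger blade, 10 thick along the clamp's x, 26 wide; the orange part reaches from 27 to 87 mm beyond its pivot. Origin on the pivot: clamp x -85, y 0, z 130. It may be caged or pinched from above, or pushed on its front face (the side of the jaw). The fixed handle ends at z 175, so fingers kept above that are free on both sides of the blade.
- trigger_tip (a point): Middle of the top end of the blade, 87 mm from the pivot. At rest it leans towards the jaw: clamp x -67, z 215; fully squeezed clamp x -103, z 215.
- trigger (a joint): 0 at rest, 0.42 rad fully squeezed: the top swings to the clamp's -x, towards the fixed handle. A full squeeze pushes the jaw about 12 mm; a spring returns the trigger, the jaw stays: squeeze several times. Ratchet pitch 6 mm, so the start of a squeeze may be idle. Takes 2 to 4 N near the blade's top while the jaw runs free, about 8 N when the pad presses with 12 N.
- spray: Bystander: amber bottle with black cap, 56 mm across, 150 tall, origin under its centre.
- comb_jar: Bystander: green glass jar with combs in it, 68 mm across, 95 tall (combs to about 150), origin under its centre.
- tint_bowl: Bystander: low black bowl, 90 mm across, 45 tall, origin under its centre.
There are look-alikes about, which are no part of the job. Of the things that look like the brush, the largest one is meant.

How it is judged (in metres and radians):
On the way, in this order (a step that is already met when the one before it is completed fails the run):
1. the brush stands upright on the clamp's rail, centred across it within 14 mm, between jaw and stop, let go of, not yet pressed (y of brush in the frame of clamp between -0.014 and 0.014 m and z of brush in the frame of clamp between 0.046 and 0.054 m and angle between brush's own z axis and vertical below 0.12 rad and contact force between brush and the fingers below 0.2 N and contact force between brush and the arm below 0.2 N and x of brush in the frame of clamp between 0.03 and 0.105 m and contact force between brush and pad below 2 N), for 0.2 s.
2. the jaw, driven by the trigger, presses the brush against the stop with more than 4 N (y of brush in the frame of clamp between -0.014 and 0.014 m and z of brush in the frame of clamp between 0.046 and 0.054 m and angle between brush's own z axis and vertical below 0.12 rad and contact force between brush and the fingers below 0.2 N and contact force between brush and the arm below 0.2 N and contact force between brush and pad above 4 N and contact force between brush and anvil above 2 N and contact force between trigger_blade and the fingers above 0.5 N), for 0.2 s.
At the end, for the whole second after the job is handed in: The brush stands upright (within 0.12 rad) on the rail, centred within 14 mm across it and square to the clamp within 0.12 rad, touched by no part of the robot, pressed by the pad with 7 to 16 N against the end stop, while the fingers still press on the trigger blade (over 1 N) and keep it squeezed (y of brush in the frame of clamp between -0.014 and 0.014 m and z of brush in the frame of clamp between 0.046 and 0.054 m and angle between brush's own z axis and vertical below 0.12 rad and contact force between brush and the fingers below 0.2 N and contact force between brush and the arm below 0.2 N and x of brush in the frame of clamp between 0.03 and 0.105 m and angle between the x axis of brush and the x axis of clamp, either way round below 0.12 rad and contact force between brush and pad between 7 and 16 N and contact force between brush and anvil above 5 N and contact force between trigger_blade and the fingers above 1 N and value of joint trigger above 0.03 rad and linear speed of brush below 0.02 m/s); the arm keeps its last pose, push and grip.
It fails at once if the brush is crushed: the pad presses it with more than 16 N (contact force between brush and pad above 16 N).
It fails at once if the robot pushes the jaw or pad directly (contact force between any of jaw_block, pad and the fingers above 3 N or contact force between any of jaw_block, pad and the arm above 3 N).
It fails at once if the amber bottle is shoved more than 30 mm or tipped (distance of spray from where it was at the start of the episode above 0.03 m or angle between spray's own z axis and vertical above 0.4 rad).
It fails at once if the comb jar is shoved more than 30 mm or tipped (distance of comb_jar from where it was at the start of the episode above 0.03 m or angle between comb_jar's own z axis and vertical above 0.4 rad).
It fails at once if the tint bowl is shoved more than 30 mm or tipped (distance of tint_bowl from where it was at the start of the episode above 0.03 m or angle between tint_bowl's own z axis and vertical above 0.4 rad).
It also fails if it takes over 72 s, if anything falls off the work surface, if the arm or the gripper's body presses on something with over 40 N, if the wrist force passes 120 N, or if a joint passes its speed limit or range.

### The arm

A 6-joint arm with a two-finger parallel gripper is mounted at the origin on the work surface. World frame = base frame: x ahead of the robot, y to its left, z up, the work surface at z = 0. Lengths are in m, angles in degrees, forces in N, time in s.
With the tool pointing down it reaches from about 0.2 to 0.875 m from the base axis. Payload 3.4 kg.
Tool frame: the origin (TCP) lies at the very end of the fingers, on their centre line; the grasp point (between the pads) lies 19 mm behind it (r.grip_depth is the distance from the TCP to the grasp point, in m); z points along the fingers, y is the direction in which the jaws open and shut (so a half turn about z gives the same grasp; the last joint's range is limited). The gripper opens to 94 mm and grips with 3 to 60 N. Pads are 16 mm wide; open, the fingers measure 119 mm over their backs; the gripper's body (75 mm by 177 mm) begins 78 mm behind the grasp point.
Start: joints at [-75, 15.808, 86.224, -0, 77.962, -6.933], TCP at [0.215, -0.533, 0.205] pointing down, gripper open.
Joint ranges: [-165.64, 165.64], [-43.16, 119.46], [12.63, 154.43], [-67.54, 247.53], [6.08, 155.33], [-154.97, 154.97]. Speed limits (degrees/s): [147.25, 147.25, 180, 180, 180, 180].

### API

Orientations are given as a 3x3 rotation matrix whose columns are the frame's x, y, z axes.
In Python, from bench import r, imaging gives the robot as it stands.
- The arm moves only by the shell command python3 -m inch 'ROWS' [FORCE]. ROWS is JSON, a list of rows, each a list of 7 numbers: the turn, a rotation vector about the tool's x, y, z in rad, then the shift along the tool's x, y, z in m, then the finger opening in m, from 0 to 0.094. A call has 1 to 8 rows; each row shifts and turns the commanded pose from where the row before left it, along the tool's axes as they then stand; what a row does not reach is not made up. A row lasts 1/8 s, in which the tool goes at most 62.5 mm and 10.7 degrees, less where a joint would pass 70% of its speed; a pose out of reach is approached as far as the arm can. A call is refused whole if a number of a shift passes 0.0625 or a number of a turn 0.188, either way. A call with a gripper value outside its range is refused whole. The fingers move at their own pace and stop on an object; FORCE is the grip in N (left out, the last holds). Time passes only in rows, so rows that do not move let the fingers close. It gives the time, the measured TCP pose, the force and the opening at its end, in the units of the state.
- r.get_state(): the state, without advancing time (a new reading comes with each control period).
- imaging.snapshot(name): name is "scene" or "side" or "wrist"; returns the picture (400x640x3 uint8, red, green, blue); there is no depth.
- imaging.get_calibration(name): a dict with "vfov" (degrees; the focal length in pixels is half the picture's height over the tangent of half this angle, whatever the lens; pixels are square), "cx", "cy" (the principal point, pixels), "camera_from_world" (4x4, takes a point from world to camera coordinates). Camera axes: x right, y up, looking along -z (the intrinsics and any distortion apply to the point x, -y, -z); pixel columns grow to the right and rows downward; lengths in m; the calibration is good to about 2 mm. A picture is of the moment at which its call begins: read the wrist's pose just before it. get_calibration takes no time and is no camera call; for the wrist camera it gives the pose at the moment of the call.
- r.sign_off(): hands the job in, once; it reports no verdict.
The state is a dict: "time": time; "joints": joint angles; "qd": joint speeds; "joint_torque": joint torques, N m; "position": TCP position; "ee_rot": TCP orientation; "force": force on the tool from outside, world axes, zero at the start; "moment": the same for the moment, N m; "grip_width": finger opening in m.
Only numpy, scipy, OpenCV 4.12 (cv2) and the standard library are available. Lean on these libraries where they do the work, as an engineer would, in place of code of your own. Each camera call takes 0.05 s, during which the arm holds its last target.

## Working session

There is one attempt and no reset: what is moved stays moved. The work goes in short steps, Python scripts to look and compute and a shell command to move; the robot and the scene stay as the last step left them, time stands still between calls to the robot, and variables do not carry over. Pictures are saved under pics/ and viewed, and the job is handed in when it is done.

```bash
mkdir -p pics; ls
python3 - <<'E'
from bench import r, imaging
import cv2
for n in ["scene","side","wrist"]:
    im=imaging.snapshot(n); cv2.imwrite(f"pics/{n}0.png",im[:,:,::-1])
    c=imaging.get_calibration(n); print(n,c)
s=r.get_state();print(s['time'],s['position'],s['ee_rot'],s['force'])
E
```

```text
pics
scene {'vfov': 43.024732708594314, 'cx': 310.94832371759827, 'cy': 195.20293149217082, 'camera_from_world': array([[ 0.36267016,  0.93191453, -0.00238042, -0.15607363],
       [-0.64745257,  0.25380257,  0.71860241,  0.28725132],
       [ 0.67028018, -0.25907444,  0.69541708, -1.72611796],
       [ 0.        ,  0.        ,  0.        ,  1.        ]])}
side {'vfov': 54.344555794813516, 'cx': 319.8517564718195, 'cy': 207.42500814784214, 'camera_from_world': array([[ 0.67410804,  0.73860305, -0.00662399, -0.35444821],
       [-0.47627251,  0.44150391,  0.76042014,  0.15548664],
       [ 0.56457316, -0.50945051,  0.64939767, -1.35651712],
       [ 0.        ,  0.        ,  0.        ,  1.        ]])}
wrist {'vfov': 68.78397881835775, 'cx': 316.81194669210777, 'cy': 197.34174498787868, 'camera_from_world': array([[ 0.37436329, -0.92728141, -0.00114348, -0.57471673],
       [ 0.9001724 ,  0.36371426, -0.23958628,  0.02480168],
       [ 0.2225798 ,  0.08866297,  0.9708744 , -0.38970971],
       [ 0.        ,  0.        ,  0.        ,  1.        ]])}
0.15 [ 0.21463839 -0.53299805  0.20482786] [[ 9.27648827e-01  3.73453512e-01 -3.59234385e-04]
 [ 3.73453655e-01 -9.27647940e-01  1.29125324e-03]
 [ 1.48980021e-04 -1.33198695e-03 -9.99999102e-01]] [ 0.55751829 -0.07286639 -0.21094323]
```

View pics/scene0.png

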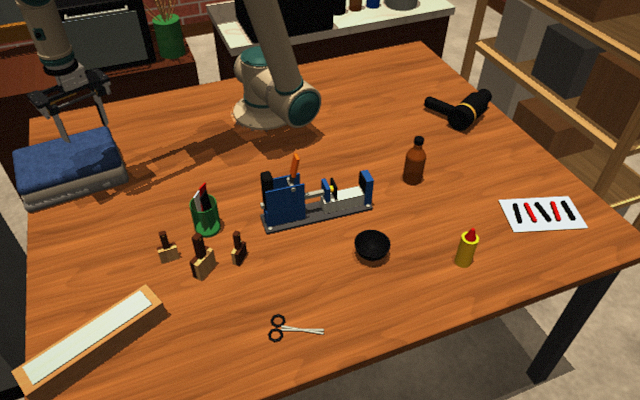

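View pics/side0.png

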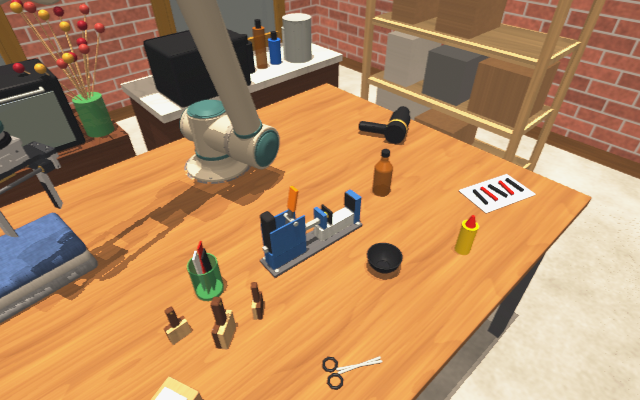

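View pics/wrist0.png

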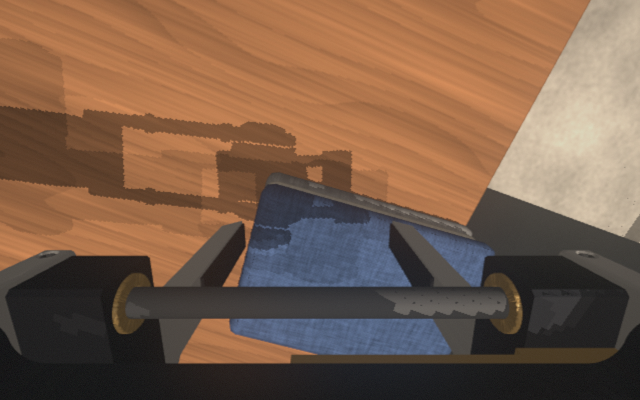

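```bash
cat > h.py <<'E'
import numpy as np, cv2
from bench import r, imaging
def cal(n):
    c=imaging.get_calibration(n); f=200/np.tan(np.radians(c['vfov']/2)); return f,c['cx'],c['cy'],c['camera_from_world']
def proj(C,p):
    f,cx,cy,T=C; q=T[:3,:3]@np.asarray(p,float)+T[:3,3]; return np.array([cx+f*q[0]/-q[2], cy-f*q[1]/-q[2]])
def ray(C,u,v):
    f,cx,cy,T=C; d=np.array([(u-cx)/f,-(v-cy)/f,-1.]); R=T[:3,:3]; o=-R.T@T[:3,3]; d=R.T@d; return o,d/np.linalg.norm(d)
def onz(C,u,v,z):
    o,d=ray(C,u,v); return o+d*(z-o[2])/d[2]
def tri(l):
    A=np.zeros((3,3));b=np.zeros(3)
    for C,u,v in l:
        o,d=ray(C,u,v);M=np.eye(3)-np.outer(d,d);A+=M;b+=M@o
    return np.linalg.solve(A,b)
def crop(n,im,x0,y0,x1,y1,k):
    cv2.imwrite(n,cv2.resize(im[y0:y1,x0:x1,::-1],None,fx=k,fy=k,interpolation=cv2.INTER_CUBIC))
E
python3 - <<'E'
import cv2
a=cv2.imread('pics/scene0.png')[:,:,::-1];b=cv2.imread('pics/side0.png')[:,:,::-1]
from h import crop
crop('pics/c1.png',a,150,220,260,290,7)
crop('pics/c2.png',b,155,270,275,355,6)
crop('pics/c3.png',a,250,140,390,240,5)
crop('pics/c4.png',b,250,175,370,280,5)
E
```

```text
(no output)
```

View pics/c1.png

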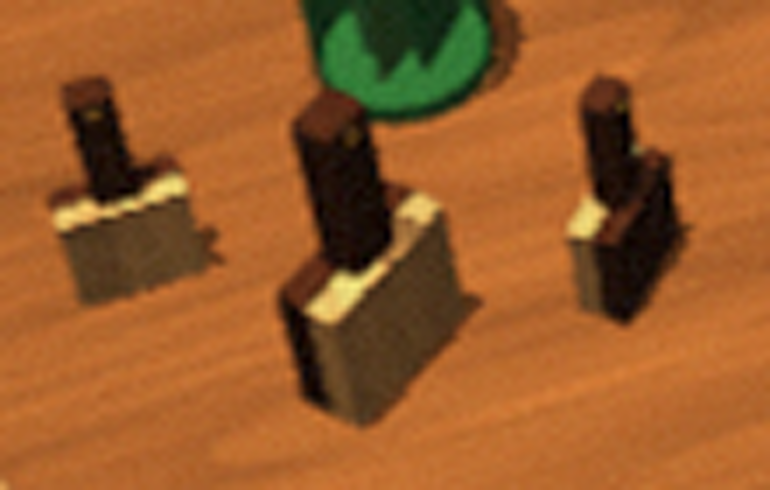

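View pics/c2.png

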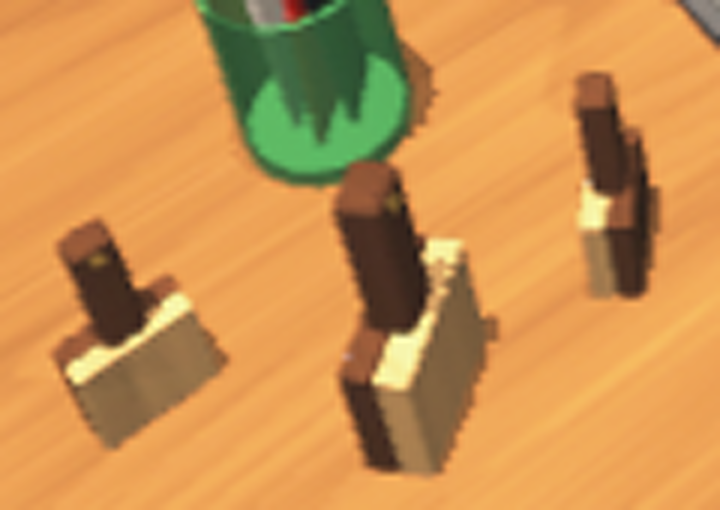

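View pics/c3.png

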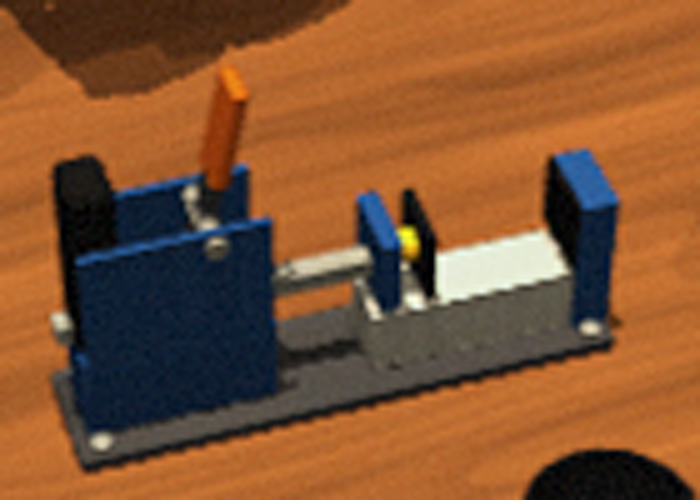

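View pics/c4.png

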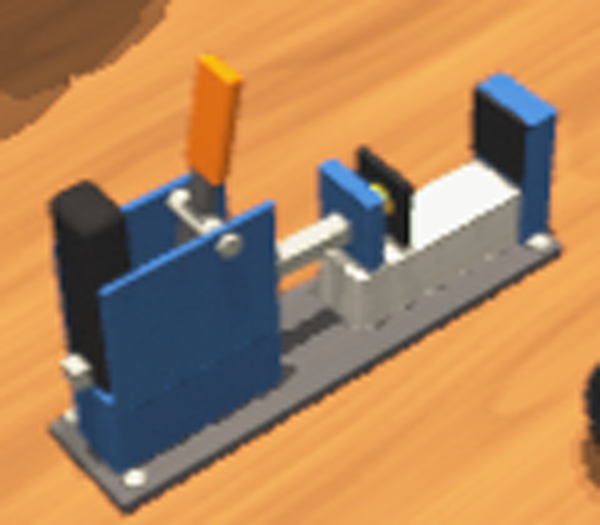

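```bash
cat > fit.py <<'E'
from h import *
from scipy.optimize import least_squares
def fit(obs,x0):
    def tf(p,l):
        c,s=np.cos(p[2]),np.sin(p[2]);l=np.array(l)/1000;return np.array([p[0]+c*l[0]-s*l[1],p[1]+s*l[0]+c*l[1],l[2]])
    f=lambda p:np.concatenate([proj(C,tf(p,l))-uv for C,l,uv in obs])
    s=least_squares(f,x0,loss='soft_l1'); return s.x,f(s.x).reshape(-1,2)
E
python3 - <<'E'
from fit import *
S,D=cal('scene'),cal('side')
o=[(S,(-52,-23,140),(304,184.4)),(S,(-158,-23,140),(265,192)),(S,(-52,23,140),(299,174)),(S,(-67,0,215),(297,154.5)),(S,(-145,0,175),(267,172.6)),(S,(110,-18,50),(364,194)),
(D,(-52,-23,140),(304.4,216)),(D,(-158,-23,140),(270.6,233)),(D,(-52,23,140),(294.4,210)),(D,(-67,0,215),(294.4,188.6)),(D,(-145,0,175),(267,213)),(D,(110,-18,50),(353.6,213))]
p0=onz(S,310,200,0.05);print(p0)
p,e=fit(o,[p0[0],p0[1],1.5]);print(p,np.degrees(p[2]));print(e.round(1))
def a(x,y):return (150+x/7,220+y/7)
def b(x,y):return (155+x/6,270+y/6)
A,B,C=(-13,-30,60),(13,-30,60),(13,30,60);B0,A0,C0=(13,-30,0),(-13,-30,0),(13,30,0);H=(0,0,130)
o=[(S,A,a(287,290)),(S,B,a(325,318)),(S,C,a(440,207)),(S,B0,a(364,423)),(S,C0,a(468,305)),(S,H,a(333,115)),
(D,A,b(342,378)),(D,B,b(408,388)),(D,C,b(464,242)),(D,B0,b(437,470)),(D,A0,b(370,465)),(D,H,b(368,185))]
p0=onz(S,204,265,0.03)
p,e=fit(o,[p0[0],p0[1],.8]);print(p,np.degrees(p[2]));print(e.round(1))
for n,(u,v) in dict(bowl=(372,256),bottle=(414,180),jar=(207,229),small1=(168,257),small2=(239,259)).items(): print(n,onz(S,u,v,0))
E
```

```text
[ 0.50620127 -0.03208753  0.05      ]
[5.15597200e-01 7.36604429e-04 1.50123499e+00] 86.01442893656832
[[ 2.3 -0.6]
 [-0.4  0.7]
 [ 2.  -1.9]
 [ 0.2  1.4]
 [-0.4  2.3]
 [-0.   1. ]
 [ 1.4 -1.9]
 [-2.1  0.5]
 [ 0.3 -5.5]
 [-0.8 -1.4]
 [-0.5  1.4]
 [-0.8  0.2]]
[ 0.59749149 -0.34012287  0.69543573] 39.84553233492846
[[-1.3  1.1]
 [ 2.2  1.4]
 [ 1.4 -0.3]
 [ 0.5  1.9]
 [ 0.7  1.3]
 [-0.2 -0.3]
 [-1.3 -0.7]
 [ 0.1 -0.8]
 [-0.2 -1.6]
 [ 0.   1.1]
 [-0.7  0.5]
 [-0.7 -1.1]]
bowl [ 7.01770004e-01  5.84555638e-02 -1.11022302e-16]
bottle [0.49195186 0.29711477 0.        ]
jar [ 0.46128589 -0.30608924  0.        ]
small1 [ 5.18603359e-01 -4.18314656e-01  1.11022302e-16]
small2 [ 0.58957825 -0.25444657  0.        ]
```

Run:
```python
from h import *
s=r.get_state();R=s['ee_rot'];p=s['position']
f,cx,cy,T=cal('wrist');o=-T[:3,:3].T@T[:3,3]
print(f,R.T@(o-p)); print(R.T@T[:3,:3].T)
print(R.T@(np.array([0.5975,-0.340,0.30])-p), p)
```

```text
292.1802553755798 [ 0.0698217   0.00025686 -0.17880638]
[[ 9.80866814e-04  9.70838598e-01  2.39732046e-01]
 [ 9.99999501e-01 -9.07108830e-04 -4.18008611e-04]
 [-1.88355838e-04  2.39732336e-01 -9.70839004e-01]]
[ 0.42725113 -0.03618    -0.09506038] [ 0.21463839 -0.53299805  0.20482786]
```

```bash
python3 -m inch '[[0,0,-0.156,0,0,-0.04,0.06],[0,0,-0.156,0,0,-0.04,0.06],[0,0,0,0.05,0.014,0,0.06],[0,0,0,0.05,0.014,0,0.06],[0,0,0,0.05,0.014,0,0.06],[0,0,0,0.05,0.014,0,0.06],[0,0,0,0.05,0.014,0,0.06],[0,0,0,0.05,0.014,0,0.06]]' 20; python3 -m inch '[[0,0,0,0.05,0.013,0,0.06],[0,0,0,0,0,0,0.06],[0,0,0,0,0,0,0.06]]'
python3 - <<'E'
from h import *
C=cal('wrist');im=imaging.snapshot('wrist');cv2.imwrite('pics/w1.png',im[:,:,::-1])
import pickle;pickle.dump(C,open('w1.pkl','wb'))
E
```

```text
time: 1.15
position: [0.5004, -0.4049, 0.2851]
ee_rot: [[0.768, 0.64, -0.0], [0.64, -0.768, 0.0], [-0.0, -0.0, -1.0]]
force: [0.7, 0.0, 0.1]
grip_width: 0.0598
time: 1.52
position: [0.5452, -0.3839, 0.285]
ee_rot: [[0.768, 0.64, -0.002], [0.64, -0.768, 0.0], [-0.001, -0.001, -1.0]]
force: [0.0, -0.1, 0.1]
grip_width: 0.0604
```

View pics/w1.png

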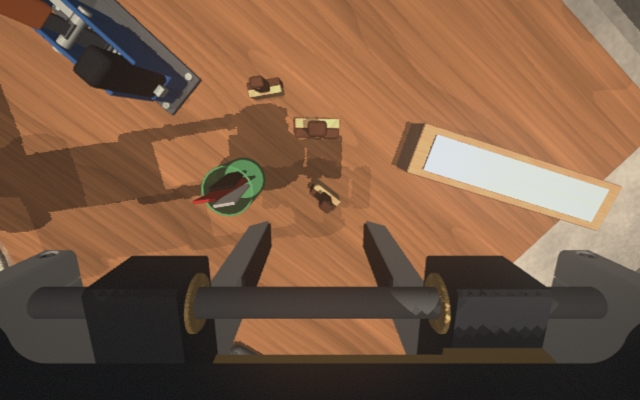

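Run:
```python
from h import *
im=cv2.imread('pics/w1.png')[:,:,::-1];crop('pics/w1c.png',im,235,60,345,220,5)
C=__import__('pickle').load(open('w1.pkl','rb'))
print(onz(C,317,128,0.13))
```

```text
[ 0.59654199 -0.34172872  0.13      ]
```

View pics/w1c.png

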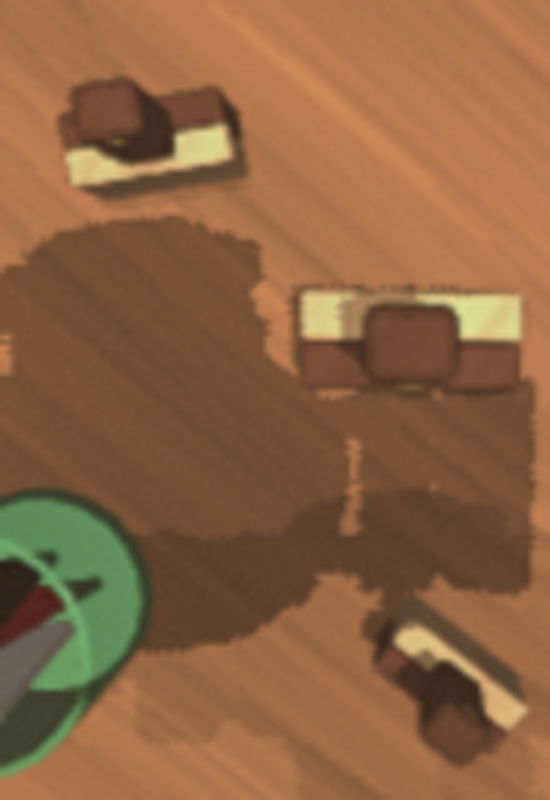

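Run:
```python
from h import *
C=__import__('pickle').load(open('w1.pkl','rb'))
g=lambda x,y,z:onz(C,235+x/5,60+y/5,z)
tl,tr,br,bl=[g(*q,0.06) for q in [(300,290),(522,292),(519,388),(302,388)]]
print((tl+tr+br+bl)/4, g(412,342,.13), np.linalg.norm(tr-tl),np.linalg.norm(bl-tl),np.degrees(np.arctan2(*(tr-tl)[[1,0]])))
print(cal('wrist')[3]-C[3])
s=r.get_state();R=s['ee_rot']
c=((tl+tr+br+bl)/4)[:2]
for t in (c,g(412,342,.13)[:2],np.array([.5975,-.340])): print(R.T@(np.append(t,0.081)-s['position']))
```

```text
[ 0.59613352 -0.34232127  0.06      ] [ 0.59649513 -0.34234734  0.13      ] 0.059222423939794204 0.025632008853826556 -50.61935198635595
[[-8.01311068e-04 -6.69115415e-04  4.31435583e-04  3.18869808e-05]
 [ 7.50458436e-04 -8.28875502e-04  1.80779474e-04 -1.21332751e-04]
 [-2.46409202e-04  1.21607385e-05  4.51092786e-05 -3.20963024e-05]
 [ 0.00000000e+00  0.00000000e+00  0.00000000e+00  0.00000000e+00]]
[0.06656016 0.0007602  0.2041943 ]
[0.06682142 0.00101156 0.20419388]
[ 6.90953987e-02 -1.49808355e-04  2.04192343e-01]
```

```bash
python3 -m inch '[[0,0,0.007,0.047,0.001,0,0.06],[0,0,0,0.02,0,0.02,0.06],[0,0,0,0,0,0.05,0.06],[0,0,0,0,0,0.05,0.06],[0,0,0,0,0,0.05,0.06],[0,0,0,0,0,0.034,0.06],[0,0,0,0,0,0,0.06],[0,0,0,0,0,0,0.06]]' 20
python3 - <<'E'
from h import *
for n in ('scene','side'):
  im=imaging.snapshot(n);crop(f'pics/{n}2.png',im,150,100,330,350,2)
E
python3 -c "
import cv2,numpy as np
cv2.imwrite('pics/j2.png',np.hstack([cv2.imread('pics/scene2.png'),cv2.imread('pics/side2.png')]))"
```

```text
time: 2.58
position: [0.5982, -0.3434, 0.0834]
ee_rot: [[0.773, 0.634, 0.002], [0.634, -0.773, -0.002], [0.001, 0.003, -1.0]]
force: [0.9, -0.5, 0.7]
grip_width: 0.0598
```

View pics/j2.png

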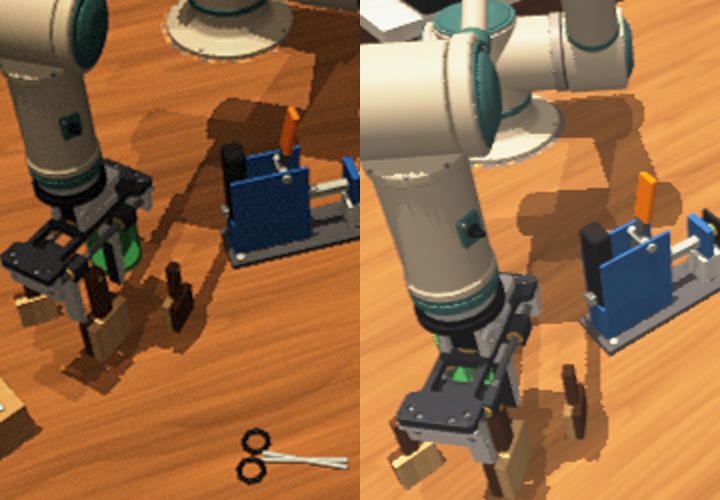

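```bash
python3 -m inch '[[0,0,0,0,0,0,0.0],[0,0,0,0,0,0,0.0],[0,0,0,0,0,0,0.0],[0,0,0,0,0,0,0.0],[0,0,0,0,0,0,0.0],[0,0,0,0,0,0,0.0]]' 25
```

```text
time: 3.42
position: [0.5978, -0.3417, 0.0811]
ee_rot: [[0.773, 0.635, -0.001], [0.635, -0.773, 0.0], [-0.0, -0.001, -1.0]]
force: [-0.3, -0.6, -1.1]
grip_width: 0.0218
```

```bash
python3 -m inch '[[0,0,0,0,0,-0.03,0.0],[0,0,0,0,0,-0.05,0.0],[0,0,-0.135,0,0,-0.05,0.0],[0,0,-0.135,0,0,-0.05,0.0],[0,0,-0.135,0,0,-0.05,0.0],[0,0,-0.135,0,0,-0.05,0.0],[0,0,-0.135,0,0,0,0.0],[0,0,-0.135,0,0,0,0.0]]'; python3 -m inch '[[0,0,0,0.04,-0.015,0,0.0],[0,0,0,0.04,-0.015,0,0],[0,0,0,0.04,-0.015,0,0],[0,0,0,0.04,-0.015,0,0],[0,0,0,0.04,-0.015,0,0],[0,0,0,0.04,-0.015,0,0],[0,0,0,0.036,-0.017,0,0],[0,0,0,0,0,0,0]]'
python3 -m inch '[[0,0,0,0,0,0,0],[0,0,0,0,0,0,0]]'
python3 - <<'E'
from h import *
C=cal('wrist');im=imaging.snapshot('wrist');cv2.imwrite('pics/w3.png',im[:,:,::-1])
import pickle;pickle.dump(C,open('w3.pkl','wb'))
E
```

```text
time: 4.42
position: [0.5981, -0.342, 0.3622]
ee_rot: [[0.068, 0.998, 0.001], [0.998, -0.068, -0.001], [-0.001, 0.001, -1.0]]
force: [0.0, -0.5, -1.5]
grip_width: 0.0217
time: 5.42
position: [0.5102, -0.0565, 0.3621]
ee_rot: [[0.07, 0.998, 0.001], [0.998, -0.07, 0.0], [0.0, 0.001, -1.0]]
force: [0.2, -1.4, -1.3]
grip_width: 0.022
time: 5.68
position: [0.5118, -0.0597, 0.3611]
ee_rot: [[0.074, 0.997, -0.0], [0.997, -0.074, -0.0], [-0.0, -0.0, -1.0]]
force: [1.2, -0.6, -1.3]
grip_width: 0.0216
```

View pics/w3.png

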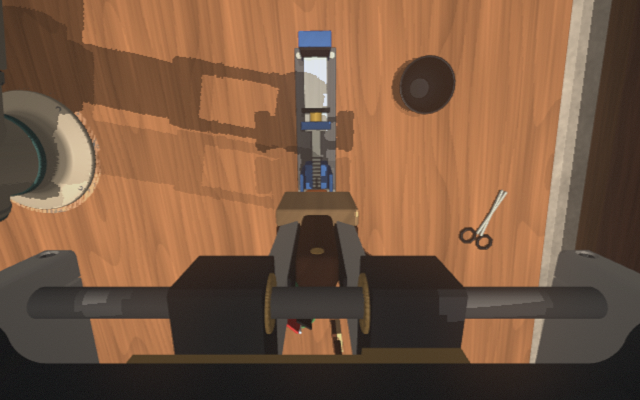

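Run:
```python
from h import *
im=cv2.imread('pics/w3.png')[:,:,::-1];crop('pics/w3c.png',im,265,20,365,200,5)
crop('pics/w3d.png',im,265,20,365,140,7)
```

```text
(no output)
```

View pics/w3d.png

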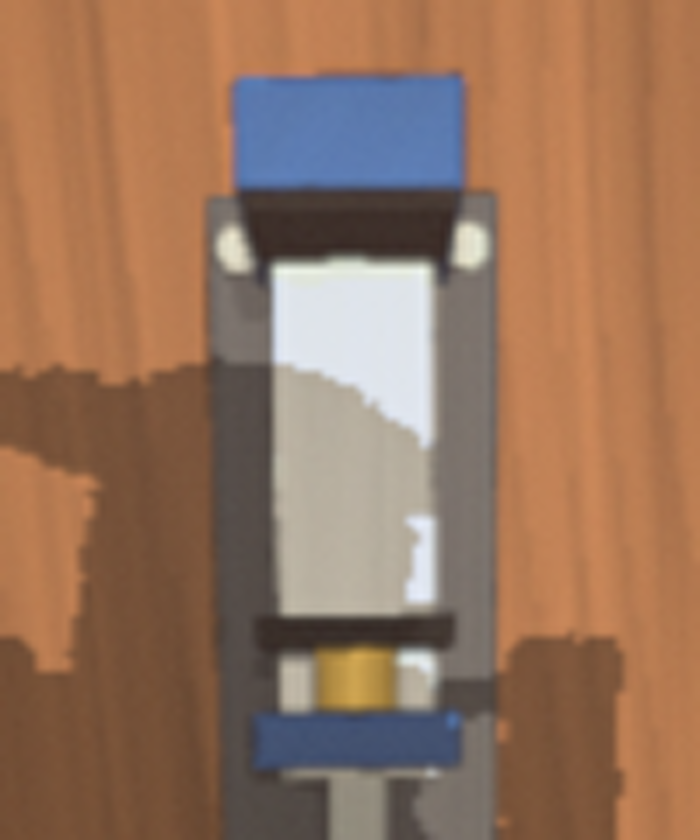

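Run:
```python
from fit import *
C=__import__('pickle').load(open('w3.pkl','rb'))
a=lambda x,y:np.array([265+x/7,20+y/7])
o=[(C,(110,18,50),a(272,259)),(C,(110,-18,50),a(436,259)),(C,(110,23,100),a(237,189)),(C,(110,-23,100),a(463,189))]
p,e=fit(o,[.515,0,1.5]);print(p,np.degrees(p[2]),e.round(1).tolist())
l1=onz(C,*a(272,262),.05);l2=onz(C,*a(280,605),.05);r1=onz(C,*a(436,262),.05);r2=onz(C,*a(438,605),.05)
for u,v in((l1,l2),(r1,r2)):print(np.degrees(np.arctan2(*(u-v)[[1,0]])))
d=lambda q:(lambda w:(np.cos(p[2])*w[0]+np.sin(p[2])*w[1],-np.sin(p[2])*w[0]+np.cos(p[2])*w[1]))(q[:2]-p[:2])
print([d(q) for q in (l1,l2,r1,r2)]); print('pad',d(onz(C,*a(255,612),.101)),d(onz(C,*a(455,612),.101)),'jawfront',d(onz(C,*a(255,712),.103)),d(onz(C,*a(460,712),.103)))
# brush head in hand, bottom z .28 top .34 : front lower/upper corners
s=r.get_state();print(s['position'],np.degrees(np.arctan2(s['ee_rot'][1,0],s['ee_rot'][0,0])))
b=[C,np.array([277,193]),np.array([357,193])]
for z in(.28,.34):
  u,v=onz(C,277,193,z),onz(C,357,193,z);print(z,np.linalg.norm(u-v),np.degrees(np.arctan2(*(u-v)[[1,0]])))
```

```text
[0.51490568 0.00261879 1.49750912] 85.80095262428381 [[-0.1, -0.9], [-0.2, -0.9], [-0.3, 0.8], [0.8, 0.8]]
86.63823299063893
86.65573355443466
[(np.float64(0.10807217839618027), np.float64(0.01781744010495721)), (np.float64(0.03570496264940844), np.float64(0.016759841048247154)), (np.float64(0.10807293971217959), np.float64(-0.018358277475289547)), (np.float64(0.03570414699288004), np.float64(-0.019438008900863942))]
pad (np.float64(0.031338638523397445), np.float64(0.019951567016906573)) (np.float64(0.03133767482778648), np.float64(-0.021130699500389667)) jawfront (np.float64(0.011431671335128239), np.float64(0.02010301173968624)) (np.float64(0.01143011015290089), np.float64(-0.02229202708412401))
[ 0.51175049 -0.05976136  0.36105176] 85.74248147459161
0.28 0.07304429145577801 175.79474450327237
0.34 0.05618062667051598 175.79474450327234
```

```bash
python3 -m inch '[[0,0,-0.006,0.05,-0.001,0,0],[0,0,0,0.05,0,0,0],[0,0,0,0.052,0,0,0],[0,0,0,0,0,0.05,0],[0,0,0,0,0,0.05,0],[0,0,0,0,0,0.05,0],[0,0,0,0,0,0.05,0],[0,0,0,0,0,0,0]]'
python3 -m inch '[[0,0,0,0,0,0,0],[0,0,0,0,0,0,0]]'
python3 - <<'E'
from h import *
i=[]
for n,(x,y) in dict(scene=(250,100),side=(240,130)).items():
  im=imaging.snapshot(n);i.append(cv2.resize(im[y:y+150,x:x+150],None,fx=2.6,fy=2.6,interpolation=cv2.INTER_CUBIC))
cv2.imwrite('pics/p4.png',np.hstack(i)[:,:,::-1])
C=cal('wrist');im=imaging.snapshot('wrist');cv2.imwrite('pics/w4.png',im[:,:,::-1])
E
```

```text
time: 6.72
position: [0.5179, 0.0921, 0.1577]
ee_rot: [[0.068, 0.998, -0.01], [0.998, -0.068, -0.001], [-0.001, -0.01, -1.0]]
force: [0.1, -0.4, -0.1]
grip_width: 0.0219
time: 6.98
position: [0.523, 0.0928, 0.1639]
ee_rot: [[0.067, 0.998, 0.005], [0.998, -0.067, 0.0], [0.0, 0.005, -1.0]]
force: [0.1, -0.2, -0.4]
grip_width: 0.0219
```

View pics/p4.png

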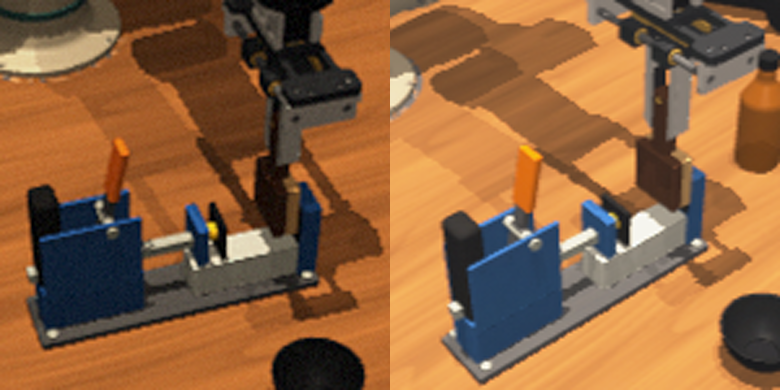

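View pics/w4.png

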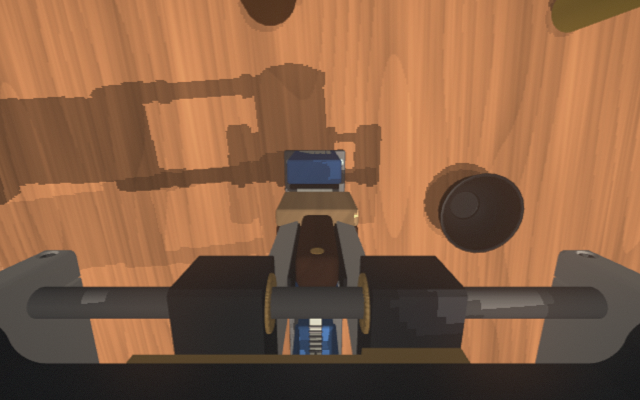

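```bash
python3 -m inch '[[0,0,0,0,0,0.012,0],[0,0,0,0,0,0.01,0],[0,0,0,0,0,0.003,0],[0,0,0,0,0,0,0],[0,0,0,0,0,0,0]]'
python3 -m inch '[[0,0,0,0,0,0.002,0],[0,0,0,0,0,0,0],[0,0,0,0,0,0,0]]'
python3 -m inch '[[0,0,0,0,0,0.002,0],[0,0,0,0,0,0,0],[0,0,0,0,0,0,0]]'
```

```text
time: 7.75
position: [0.5211, 0.093, 0.1366]
ee_rot: [[0.067, 0.998, 0.0], [0.998, -0.067, -0.0], [-0.0, 0.0, -1.0]]
force: [0.0, 0.6, -0.5]
grip_width: 0.022
time: 8.12
position: [0.5209, 0.0929, 0.1345]
ee_rot: [[0.067, 0.998, 0.0], [0.998, -0.067, -0.0], [-0.0, 0.0, -1.0]]
force: [-0.7, 0.4, -2.3]
grip_width: 0.0224
time: 8.5
position: [0.5208, 0.0929, 0.1324]
ee_rot: [[0.067, 0.998, -0.0], [0.998, -0.067, -0.0], [-0.0, -0.0, -1.0]]
force: [-0.2, -0.5, -1.3]
grip_width: 0.0219
```

```bash
python3 -m inch '[[0,0,0,0,0,0.001,0],[0,0,0,0,0,0,0],[0,0,0,0,0,0,0]]'
python3 -m inch '[[0,0,0,0,0,0.001,0],[0,0,0,0,0,0,0],[0,0,0,0,0,0,0]]'
```

```text
time: 8.88
position: [0.5209, 0.0929, 0.1314]
ee_rot: [[0.067, 0.998, 0.0], [0.998, -0.067, -0.0], [-0.0, 0.0, -1.0]]
force: [-0.1, 0.3, -1.7]
grip_width: 0.0219
time: 9.25
position: [0.521, 0.093, 0.131]
ee_rot: [[0.067, 0.998, 0.001], [0.998, -0.067, -0.0], [-0.0, 0.001, -1.0]]
force: [-1.9, -0.5, 4.5]
grip_width: 0.022
```

```bash
python3 -m inch '[[0,0,0,0,0,0,0.03],[0,0,0,0,0,0,0.05],[0,0,0,0,0,0,0.05],[0,0,0,0,0,0,0.05],[0,0,0,0,0,0,0.05]]'
python3 -m inch '[[0,0,0,0,0,-0.02,0.05],[0,0,0,0,0,-0.05,0.05],[0,0,0,0,0,-0.05,0.05],[0,0,0,0,0,-0.05,0.05],[0,0,0,0,0,0,0.05]]'
python3 - <<'E'
from h import *
i=[]
for n,(x,y) in dict(scene=(250,100),side=(240,130)).items():
  im=imaging.snapshot(n);i.append(cv2.resize(im[y:y+150,x:x+150],None,fx=2.6,fy=2.6,interpolation=cv2.INTER_CUBIC))
cv2.imwrite('pics/p5.png',np.hstack(i)[:,:,::-1])
E
```

```text
time: 9.88
position: [0.5208, 0.0929, 0.1304]
ee_rot: [[0.067, 0.998, -0.0], [0.998, -0.067, -0.0], [-0.0, -0.0, -1.0]]
force: [-0.9, -0.2, -0.8]
grip_width: 0.0499
time: 10.5
position: [0.5231, 0.0931, 0.3048]
ee_rot: [[0.067, 0.998, 0.009], [0.998, -0.067, 0.0], [0.001, 0.009, -1.0]]
force: [-0.4, -0.3, -1.3]
grip_width: 0.0498
```

View pics/p5.png

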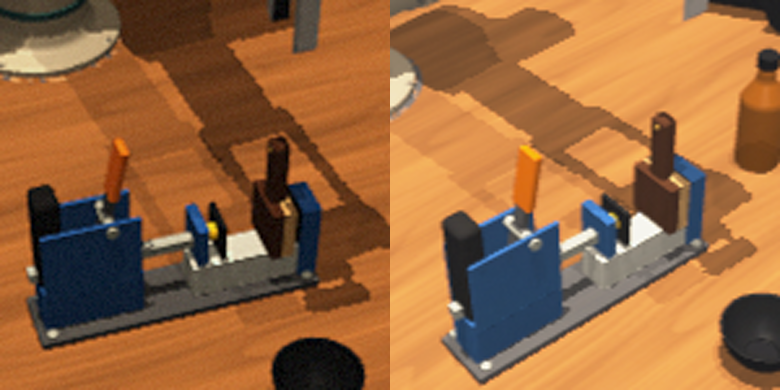

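```bash
python3 -m inch '[[0,0,0,-0.045,0,0,0],[0,0,0,-0.045,0,0,0],[0,0,0,-0.04,0,0,0],[0,0,0,0,0,0,0],[0,0,0,0,0,0,0]]' 20
python3 - <<'E'
from h import *
s=r.get_state();print(s['position'],s['force'])
C=cal('wrist');im=imaging.snapshot('wrist');cv2.imwrite('pics/w6.png',im[:,:,::-1])
crop('pics/w6c.png',im,255,0,375,200,3)
import pickle;pickle.dump(C,open('w6.pkl','wb'))
E
```

```text
time: 11.22
position: [0.5115, -0.0362, 0.299]
ee_rot: [[0.067, 0.998, -0.003], [0.998, -0.067, 0.001], [0.001, -0.003, -1.0]]
force: [0.4, 0.0, 0.3]
grip_width: 0.0037
[ 0.51147521 -0.03618798  0.29896924] [0.40116818 0.0258546  0.34069572]
```

View pics/w6.png

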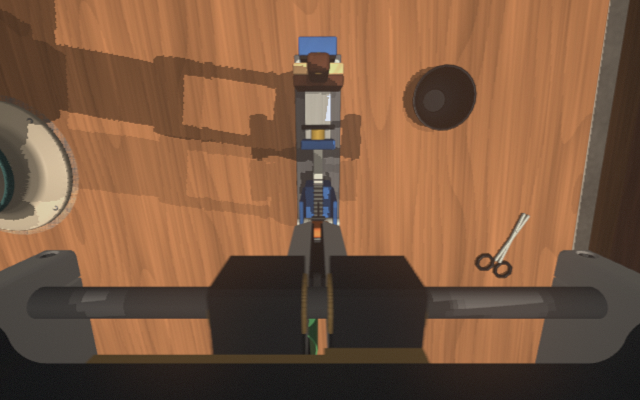

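View pics/w6c.png

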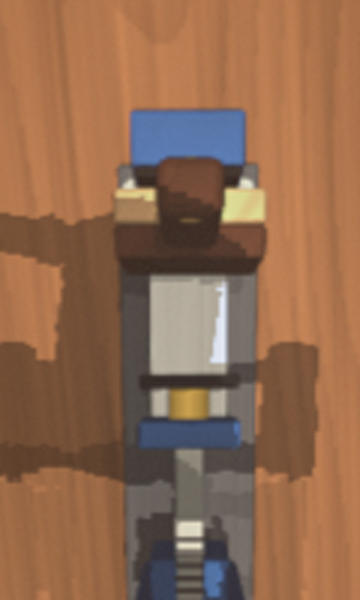

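```bash
python3 -m inch '[[0,0,0,0.002,0,0.045,0],[0,0,0,0,0,0.04,0],[0,0,0,0,0,0.026,0],[0,0,0,0,0,0,0],[0,0,0,0,0,0,0]]'
python3 - <<'E'
from h import *
i=[]
for n,(x,y) in dict(scene=(250,100),side=(240,130)).items():
  im=imaging.snapshot(n);i.append(cv2.resize(im[y:y+150,x:x+150],None,fx=2.6,fy=2.6,interpolation=cv2.INTER_CUBIC))
cv2.imwrite('pics/p7.png',np.hstack(i)[:,:,::-1])
s=r.get_state();print(s['position'],s['force'])
E
```

```text
time: 11.9
position: [0.5131, -0.0342, 0.1904]
ee_rot: [[0.066, 0.998, 0.002], [0.998, -0.066, -0.0], [-0.0, 0.002, -1.0]]
force: [0.7, -0.9, -0.7]
grip_width: 0.0001
[ 0.51335646 -0.03454157  0.1909084 ] [ 0.51624684 -0.11460027 -0.39275766]
```

View pics/p7.png

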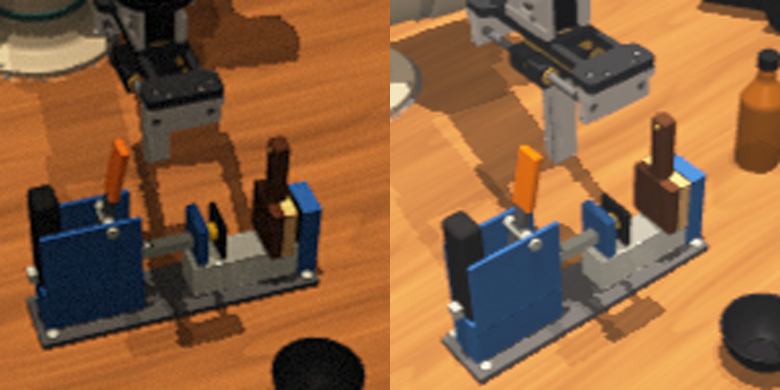

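```bash
python3 -m inch '[[0,0,0,-0.012,0,0,0],[0,0,0,-0.011,0,0,0],[0,0,0,-0.01,0,0,0]]';python3 -m inch '[[0,0,0,-0.01,0,0,0],[0,0,0,0,0,0,0],[0,0,0,0,0,0,0]]'
python3 - <<'E'
from h import *
i=[]
for n,(x,y) in dict(side=(240,130),wrist=(245,0)).items():
  im=imaging.snapshot(n);i.append(cv2.resize(im[y:y+150,x:x+150],None,fx=2.6,fy=2.6,interpolation=cv2.INTER_CUBIC))
  cv2.imwrite('pics/%s8.png'%n,im[:,:,::-1])
cv2.imwrite('pics/p8.png',np.hstack(i)[:,:,::-1])
s=r.get_state();print(s['position'],s['force'])
E
```

```text
time: 12.38
position: [0.5105, -0.068, 0.1902]
ee_rot: [[0.068, 0.998, 0.002], [0.998, -0.068, 0.001], [0.001, 0.002, -1.0]]
force: [-0.0, 3.1, 2.0]
grip_width: 0.0002
time: 12.75
position: [0.5094, -0.0781, 0.1894]
ee_rot: [[0.067, 0.998, 0.0], [0.998, -0.067, -0.001], [-0.001, 0.0, -1.0]]
force: [0.7, 1.7, 0.2]
grip_width: 0.0006
[ 0.50937022 -0.07784377  0.18929813] [0.08188898 1.67608013 1.35917907]
```

View pics/p8.png

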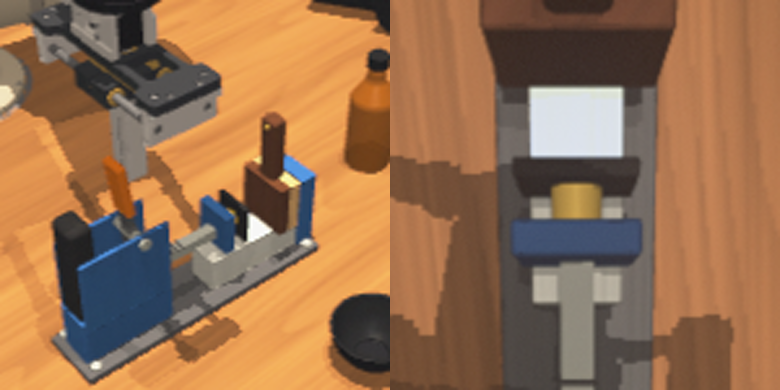

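View pics/wrist8.png

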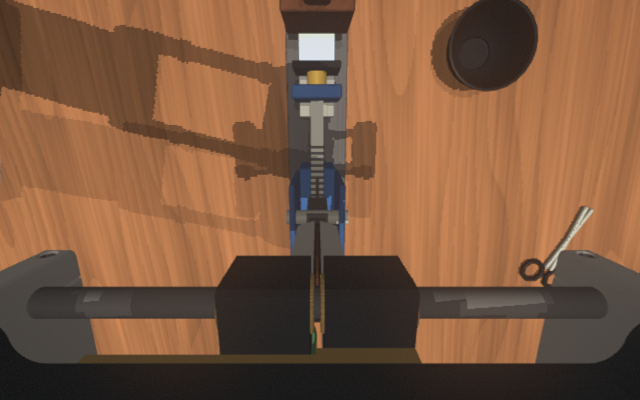

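```bash
cat > meas.py <<'E'
from h import *
import pickle,sys
P=np.array([.5149,.0026]);Y=np.radians(86.1)
def cx(C,u,v,z):
    w=onz(C,u,v,z)[:2]-P; return 1000*(np.cos(Y)*w[0]+np.sin(Y)*w[1])
E
python3 - <<'E'
from meas import *
C=cal('wrist')
u=316
print('pad front',cx(C,u,158/2.6,.101),'jaw front',cx(C,u,220/2.6,.103),'jaw back',cx(C,u,255/2.6,.103))
print('brush lower back edge',cx(C,u,86/2.6,.05),'brush head top back',cx(C,u,28/2.6,.11))
p=r.get_state()['position'][:2]-P;print('tcp x',np.cos(Y)*p[0]+np.sin(Y)*p[1])
E
```

```text
pad front 41.30539189164669 jaw front 22.13325310763203 jaw back 11.22238260189781
brush lower back edge 76.49102981128424 brush head top back 75.7972242425699
tcp x -0.08063359665011112
```

```bash
python3 -m inch '[[0,0,0,0.012,0,0,0],[0,0,0,0.012,0,0,0],[0,0,0,0.012,0,0,0],[0,0,0,0,0,0,0],[0,0,0,-0.013,0,0,0],[0,0,0,-0.013,0,0,0],[0,0,0,-0.013,0,0,0],[0,0,0,0,0,0,0]]'
python3 - <<'E'
from meas import *
C=cal('wrist');s=r.get_state();im=imaging.snapshot('wrist');crop('pics/w9.png',im,245,0,395,150,4)
p=s['position'][:2]-P;print('tcp x',np.cos(Y)*p[0]+np.sin(Y)*p[1],s['force']);pickle.dump(C,open('w9.pkl','wb'))
E
```

```text
time: 13.85
position: [0.5093, -0.0819, 0.1895]
ee_rot: [[0.069, 0.998, 0.001], [0.998, -0.069, -0.0], [-0.0, 0.001, -1.0]]
force: [0.4, 2.3, 1.3]
grip_width: 0.0004
tcp x -0.08472769220858926 [0.3612215  2.2940786  1.30361539]
```

View pics/w9.png

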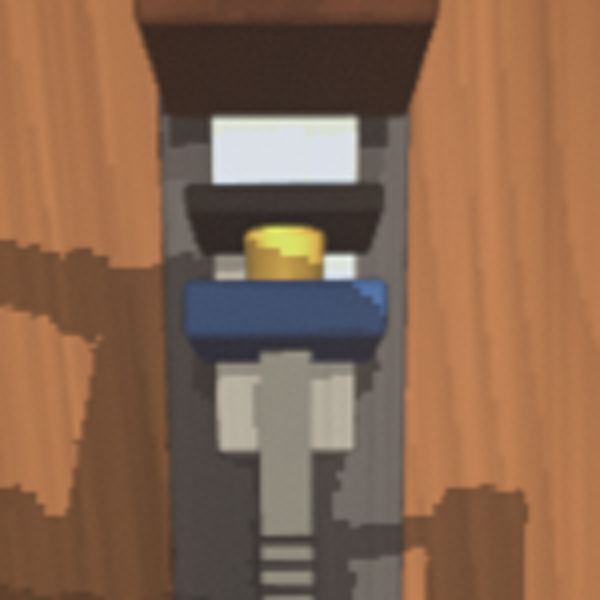

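Run:
```python
from meas import *
C=pickle.load(open('w9.pkl','rb'))
u=316
print('pad',cx(C,u,46,.101),'jaw',cx(C,u,70.5,.103),'brush',cx(C,u,28.5,.05))
```

```text
pad 48.7303580862512 jaw 29.354947930018653 brush 76.64967513580777
```

```bash
python3 -m inch '[[0,0,0,-0.002,0,0,0],[0,0,0,0,0,0,0]]'; python3 -m inch '[[0,0,0,-0.002,0,0,0],[0,0,0,0,0,0,0]]'
```

```text
time: 14.15
position: [0.5092, -0.0824, 0.1895]
ee_rot: [[0.067, 0.998, 0.0], [0.998, -0.067, 0.0], [0.0, 0.0, -1.0]]
force: [0.9, 2.2, 1.4]
grip_width: 0.0004
time: 14.4
position: [0.5091, -0.0834, 0.1894]
ee_rot: [[0.067, 0.998, 0.001], [0.998, -0.067, 0.002], [0.002, 0.0, -1.0]]
force: [0.9, 4.6, 1.1]
grip_width: 0.0004
```

```bash
python3 -m inch '[[0,0,0,0.015,0,0,0],[0,0,0,0.015,0,0,0],[0,0,0,0.015,0,0,0],[0,0,0,0,0,0,0]]'; python3 -m inch '[[0,0,0,-0.015,0,0,0],[0,0,0,-0.015,0,0,0],[0,0,0,-0.014,0,0,0],[0,0,0,0,0,0,0]]'
python3 - <<'E'
from meas import *
C=cal('wrist');s=r.get_state();im=imaging.snapshot('wrist');crop('pics/w10.png',im,245,0,395,150,4)
pickle.dump(C,open('w10.pkl','wb'))
E
```

```text
time: 14.9
position: [0.5118, -0.0386, 0.1894]
ee_rot: [[0.065, 0.998, -0.0], [0.998, -0.065, -0.0], [-0.0, -0.0, -1.0]]
force: [-0.6, -0.7, -0.2]
grip_width: 0.0004
time: 15.4
position: [0.5093, -0.0836, 0.1895]
ee_rot: [[0.07, 0.998, 0.001], [0.998, -0.07, 0.004], [0.004, 0.001, -1.0]]
force: [1.1, 6.4, 3.3]
grip_width: 0.0004
```

View pics/w10.png

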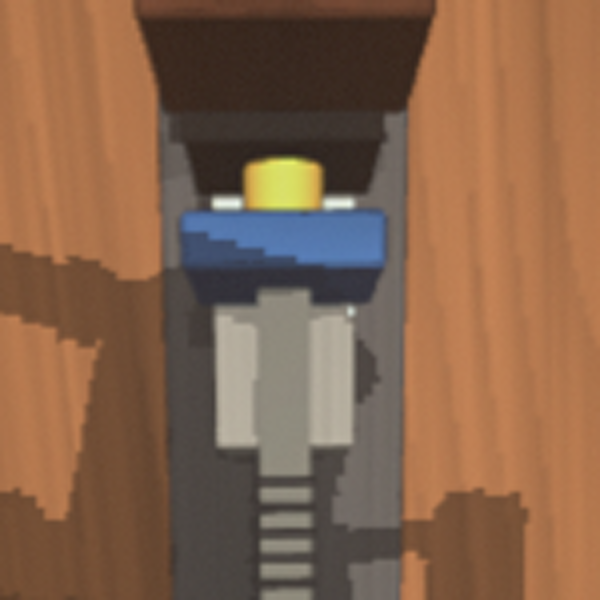

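Run:
```python
from meas import *
C=pickle.load(open('w10.pkl','rb'))
u=316
print('pad',cx(C,u,113/4,.101),'jaw',cx(C,u,211/4,.103),'jback',cx(C,u,266/4,.103),'brush',cx(C,u,109/4,.05))
```

```text
pad 60.9645254224299 jaw 41.922715015959426 jback 31.268623009895386 brush 76.84814239451677
```

```bash
python3 -m inch '[[0,0,0,0.015,0,0,0],[0,0,0,0.015,0,0,0],[0,0,0,0.015,0,0,0],[0,0,0,0,0,0,0]]'; python3 -m inch '[[0,0,0,-0.015,0,0,0],[0,0,0,-0.015,0,0,0],[0,0,0,-0.014,0,0,0],[0,0,0,0,0,0,0]]'
python3 - <<'E'
from meas import *
C=cal('wrist');s=r.get_state();im=imaging.snapshot('wrist');crop('pics/w11.png',im,245,0,395,150,4)
pickle.dump(C,open('w11.pkl','wb'))
i=[]
for n,(x,y) in dict(scene=(250,100),side=(240,130)).items():
  im=imaging.snapshot(n);i.append(cv2.resize(im[y:y+150,x:x+150],None,fx=2.6,fy=2.6,interpolation=cv2.INTER_CUBIC))
cv2.imwrite('pics/p11.png',np.hstack(i)[:,:,::-1])
E
```

```text
time: 15.95
position: [0.5119, -0.0377, 0.1894]
ee_rot: [[0.065, 0.998, -0.0], [0.998, -0.065, -0.0], [-0.0, -0.0, -1.0]]
force: [0.3, -0.9, -0.1]
grip_width: 0.0002
time: 16.45
position: [0.5093, -0.0834, 0.1895]
ee_rot: [[0.07, 0.998, 0.001], [0.998, -0.07, 0.002], [0.002, 0.001, -1.0]]
force: [1.0, 4.5, 2.2]
grip_width: 0.0005
```

View pics/w11.png

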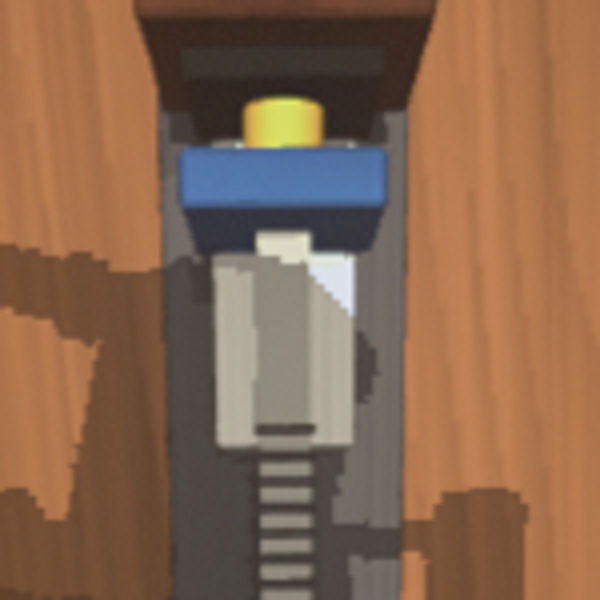

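View pics/p11.png

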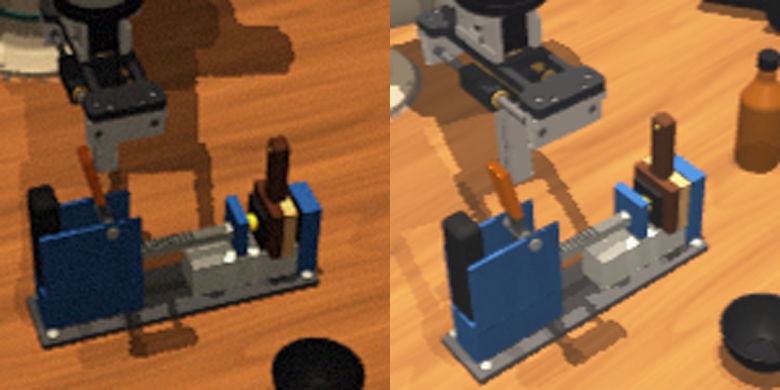

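```bash
python3 - <<'E'
from meas import *
C=pickle.load(open('w11.pkl','rb'))
u=316
print('pad',cx(C,u,47/4,.101),'jaw',cx(C,u,148/4,.103),'jback',cx(C,u,205/4,.103))
E
python3 -m inch '[[0,0,0,0.015,0,0,0],[0,0,0,0.015,0,0,0],[0,0,0,0.015,0,0,0],[0,0,0,0,0,0,0]]'; python3 -m inch '[[0,0,0,-0.015,0,0,0],[0,0,0,-0.007,0,0,0],[0,0,0,-0.006,0,0,0],[0,0,0,-0.004,0,0,0]]'
python3 -m inch '[[0,0,0,-0.004,0,0,0],[0,0,0,-0.004,0,0,0],[0,0,0,0,0,0,0]]'
```

```text
pad 73.04948139878162 jaw 53.832422040039404 jback 43.058608836322364
time: 17.1
position: [0.512, -0.0365, 0.1894]
ee_rot: [[0.064, 0.998, -0.0], [0.998, -0.064, -0.0], [-0.0, -0.0, -1.0]]
force: [-0.1, -0.1, 0.3]
grip_width: 0.0002
time: 17.6
position: [0.5102, -0.0702, 0.1897]
ee_rot: [[0.068, 0.998, 0.001], [0.998, -0.068, 0.0], [0.0, 0.001, -1.0]]
force: [0.9, 3.2, 2.7]
grip_width: 0.0005
time: 17.98
position: [0.5096, -0.0778, 0.1896]
ee_rot: [[0.067, 0.998, 0.001], [0.998, -0.067, -0.0], [-0.0, 0.001, -1.0]]
force: [0.5, 4.6, 4.2]
grip_width: 0.0003
```

Run:
```python
from meas import *
C=cal('wrist');s=r.get_state();im=imaging.snapshot('wrist');crop('pics/w12.png',im,245,0,395,150,4)
pickle.dump(C,open('w12.pkl','wb'))
i=[]
for n,(x,y) in dict(scene=(310,135),side=(310,155)).items():
  im=imaging.snapshot(n);i.append(cv2.resize(im[y:y+75,x:x+75],None,fx=5.2,fy=5.2,interpolation=cv2.INTER_CUBIC))
cv2.imwrite('pics/p12.png',np.hstack(i)[:,:,::-1])
```

```text
(no output)
```

View pics/w12.png

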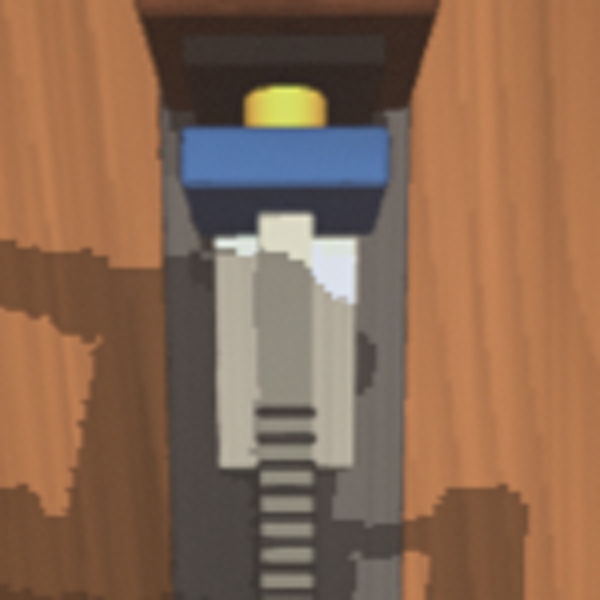

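View pics/p12.png

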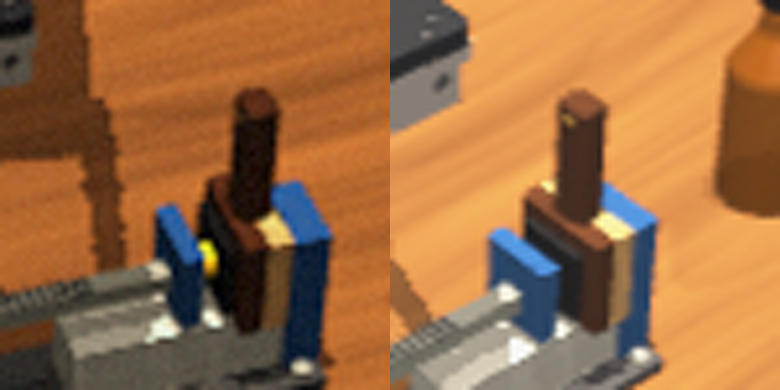

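Run:
```python
from meas import *
C=pickle.load(open('w12.pkl','rb'))
u=316
print('pad',cx(C,u,37/4,.101),'jaw',cx(C,u,127.5/4,.103),'jback',cx(C,u,186/4,.103),'brushtop back',cx(C,u,13/4,.11))
s=r.get_state();print(s['position'],s['force'])
```

```text
pad 80.18961289416205 jaw 63.00233845817621 jback 52.035810622341266 brushtop back 81.28568005978993
[ 0.50959919 -0.07771848  0.18957883] [1.42860872 4.78938107 4.1390548 ]
```

```bash
python3 -m inch '[[0,0,0,-0.003,0,0,0],[0,0,0,-0.002,0,0,0],[0,0,0,0,0,0,0],[0,0,0,0,0,0,0]]'
python3 - <<'E'
from meas import *
C=cal('wrist');s=r.get_state();im=imaging.snapshot('wrist');crop('pics/w13.png',im,265,0,365,75,8)
pickle.dump(C,open('w13.pkl','wb'));print(s['position'],s['force'])
E
```

```text
time: 18.62
position: [0.5093, -0.082, 0.1893]
ee_rot: [[0.067, 0.998, 0.0], [0.998, -0.067, 0.001], [0.001, 0.0, -1.0]]
force: [1.4, 4.9, 2.3]
grip_width: 0.0002
[ 0.50927137 -0.08198437  0.18930971] [1.38327621 4.93916444 2.34890077]
```

View pics/w13.png

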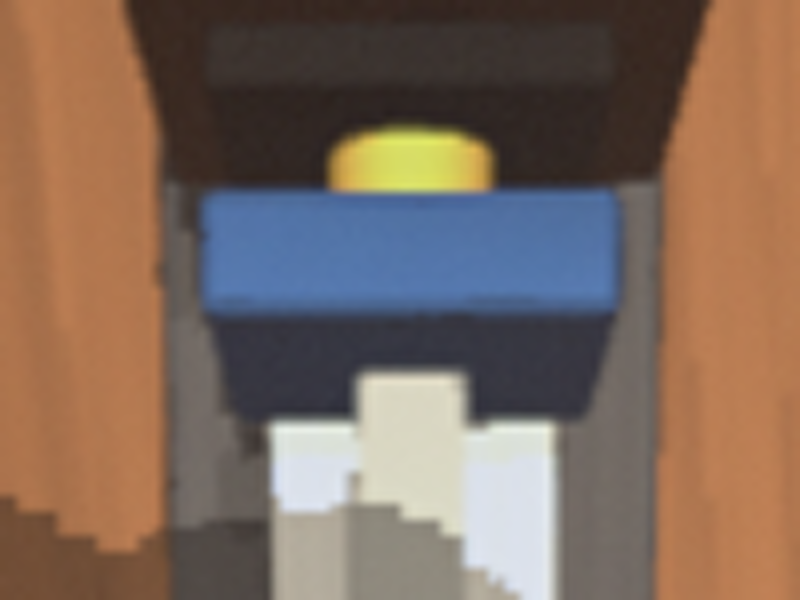

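Run:
```python
from meas import *
C=pickle.load(open('w13.pkl','rb'))
u=316
print('pad',cx(C,u,23/8,.101),cx(C,u,84/8,.101),'jaw',cx(C,u,188/8,.103),'jback',cx(C,u,314/8,.103))
```

```text
pad 80.63420536270587 75.14389629686367 jaw 65.03305504383268 jback 53.362399550589615
```

```bash
python3 -m inch '[[0,0,0,0.015,0,0,0],[0,0,0,0.015,0,0,0],[0,0,0,0.015,0,0,0],[0,0,0,0,0,0,0]]'; python3 -m inch '[[0,0,0,-0.012,0,0,0],[0,0,0,-0.006,0,0,0],[0,0,0,-0.002,0,0,0],[0,0,0,-0.002,0,0,0],[0,0,0,0,0,0,0],[0,0,0,0,0,0,0]]'
cat > look.py <<'E'
from meas import *
import sys
C=cal('wrist');s=r.get_state();im=imaging.snapshot('wrist');crop(f'pics/{sys.argv[1]}.png',im,265,0,365,75,8)
pickle.dump(C,open('last.pkl','wb'));print(s['time'],s['position'],s['force'])
E
python3 look.py w14
```

```text
time: 19.18
position: [0.5118, -0.0367, 0.1893]
ee_rot: [[0.065, 0.998, -0.001], [0.998, -0.065, -0.001], [-0.001, -0.001, -1.0]]
force: [0.3, -0.5, -0.4]
grip_width: 0.0006
time: 19.92
position: [0.5107, -0.0596, 0.1895]
ee_rot: [[0.067, 0.998, 0.0], [0.998, -0.067, -0.0], [-0.0, 0.0, -1.0]]
force: [0.3, 0.7, 1.6]
grip_width: 0.0007
19.925 [ 0.51066716 -0.05963538  0.18953067] [0.33213378 0.69869877 1.58297793]
```

View pics/w14.png

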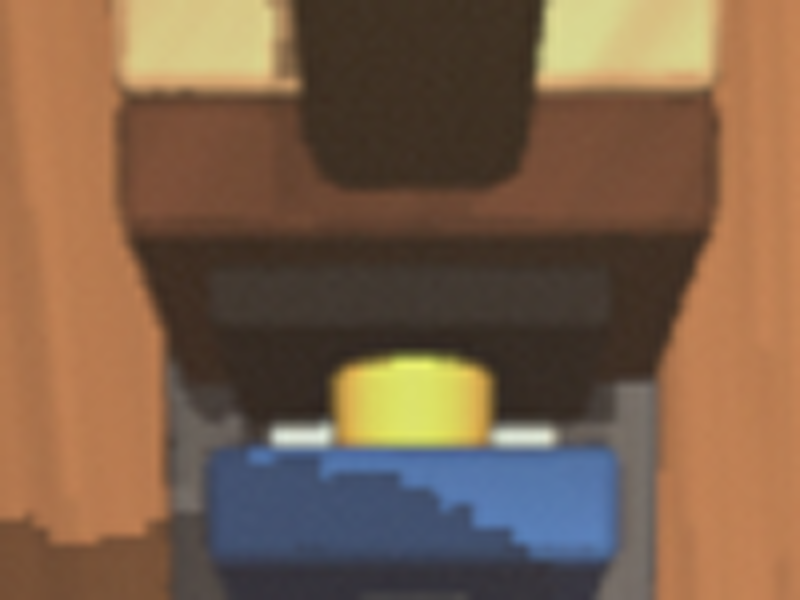

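```bash
cat > m.py <<'E'
from meas import *
import sys
a,b,c,d=[float(x)/8 for x in sys.argv[1:5]]
C=pickle.load(open('last.pkl','rb'));u=316
A,B,Cc,D=cx(C,u,a,.101),cx(C,u,b,.101),cx(C,u,c,.103),cx(C,u,d,.103)
print(A,B,Cc,D,'sep',A-Cc,(A+B)/2-(Cc+D)/2)
E
python3 m.py 265 325 447 563
```

```text
80.80341337408451 75.1594115757797 63.06305397094765 51.79596630192331 sep 17.740359403136864 20.55190233849663
```

```bash
for i in 1; do python3 -m inch '[[0,0,0,-0.003,0,0,0],[0,0,0,0,0,0,0]]'; done; python3 -m inch '[[0,0,0,-0.003,0,0,0],[0,0,0,0,0,0,0]]';python3 look.py w15
```

```text
time: 20.23
position: [0.5105, -0.0625, 0.1896]
ee_rot: [[0.067, 0.998, 0.0], [0.998, -0.067, 0.0], [0.0, 0.0, -1.0]]
force: [-1.3, 2.7, 2.1]
grip_width: 0.0006
time: 20.48
position: [0.5103, -0.0652, 0.1898]
ee_rot: [[0.067, 0.998, 0.001], [0.998, -0.067, 0.001], [0.001, 0.0, -1.0]]
force: [-0.6, 4.1, 4.1]
grip_width: 0.0005
20.475 [ 0.51032319 -0.06517617  0.18976636] [-0.62800099  4.09994988  4.09330623]
```

View pics/w15.png

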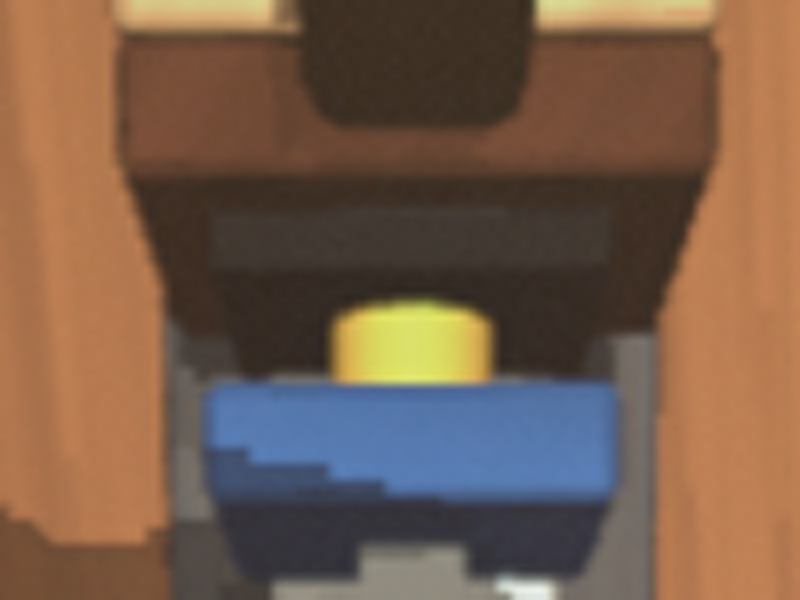

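```bash
python3 m.py 208 268 382 502;python3 -m inch '[[0,0,0,-0.003,0,0,0],[0,0,0,0,0,0,0]]';python3 -m inch '[[0,0,0,-0.003,0,0,0],[0,0,0,0,0,0,0]]'; python3 look.py w16
```

```text
80.7558441488921 75.16094289198057 63.88567917912838 52.34873698772351 sep 16.870164969763714 19.84118543701038
time: 20.78
position: [0.5102, -0.0685, 0.1897]
ee_rot: [[0.067, 0.998, 0.001], [0.998, -0.067, 0.0], [0.0, 0.001, -1.0]]
force: [0.1, 5.4, 3.8]
grip_width: 0.0006
time: 21.02
position: [0.51, -0.0708, 0.1897]
ee_rot: [[0.067, 0.998, 0.001], [0.998, -0.067, 0.002], [0.002, 0.001, -1.0]]
force: [-0.2, 6.6, 5.1]
grip_width: 0.0008
21.025 [ 0.51004572 -0.07077967  0.18970387] [-0.24383473  6.64679451  5.13724331]
```

View pics/w16.png

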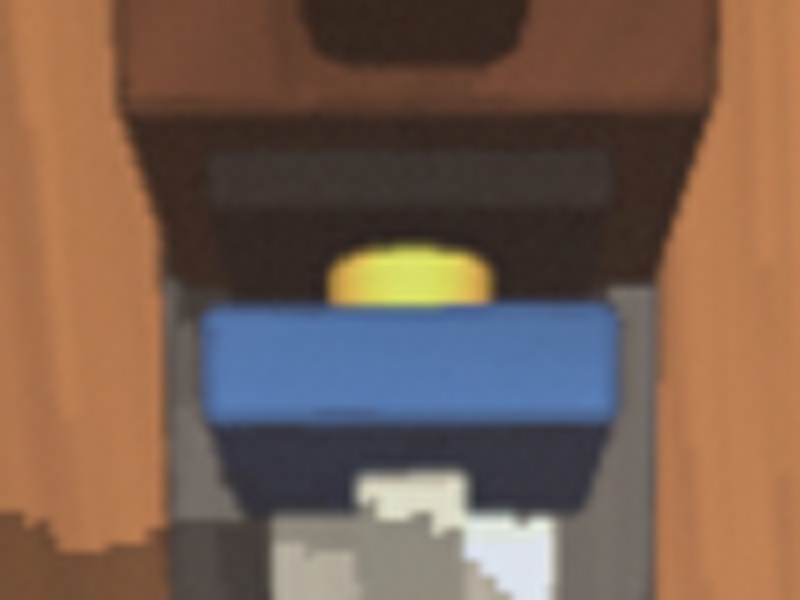

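```bash
python3 m.py 149 208 303 424
```

```text
80.72497211428659 75.28096227482379 65.86041340230923 54.39368303121592 sep 14.864558711977352 17.875918977792622
```

```bash
python3 -m inch '[[0,0,0,-0.002,0,0,0],[0,0,0,-0.002,0,0,0],[0,0,0,0,0,0,0],[0,0,0,0,0,0,0]]'; python3 look.py w17
```

```text
time: 21.58
position: [0.5098, -0.0738, 0.1898]
ee_rot: [[0.067, 0.998, 0.001], [0.998, -0.067, 0.004], [0.004, 0.001, -1.0]]
force: [0.5, 8.8, 5.0]
grip_width: 0.0003
21.575 [ 0.50979434 -0.07377805  0.18980037] [0.49562042 8.82067851 5.02917495]
```

View pics/w17.png

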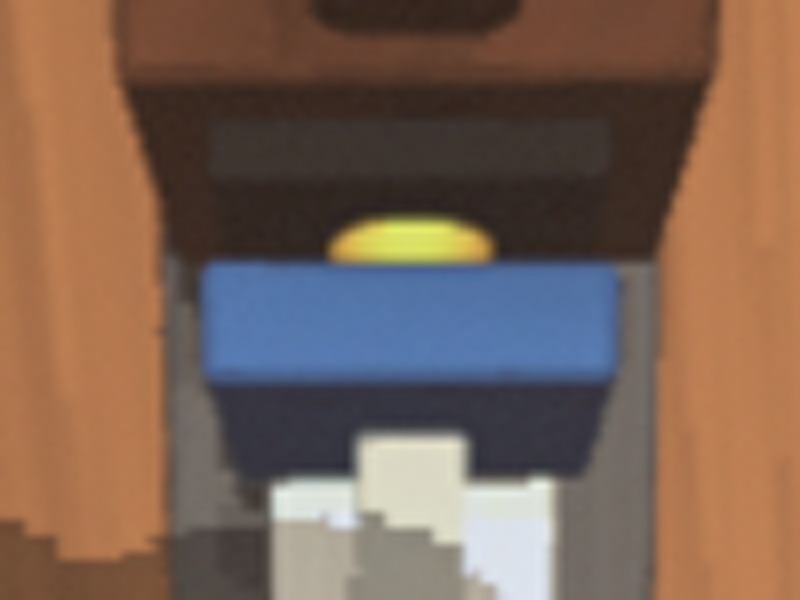

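```bash
python3 m.py 119 179 261 384
python3 - <<'E'
from h import *
for _ in range(3):
  s=r.get_state();print(s['time'],s['force'])
  im=imaging.snapshot('scene')
crop('pics/s18.png',im,310,135,385,210,7)
s=r.get_state();print(s['time'],s['position'],s['force'])
E
```

```text
80.69372250788233 75.1766525411712 66.97560803777712 55.38791926099059 sep 13.718114470105206 16.7534238751429
21.625 [0.57233283 7.88347505 5.83041999]
21.675 [1.56094559 8.1289623  5.34428647]
21.725 [0.70029053 8.4784385  6.41343441]
21.775 [ 0.50984772 -0.0737763   0.18979532] [0.99225303 6.95557434 6.33819919]
```

View pics/s18.png

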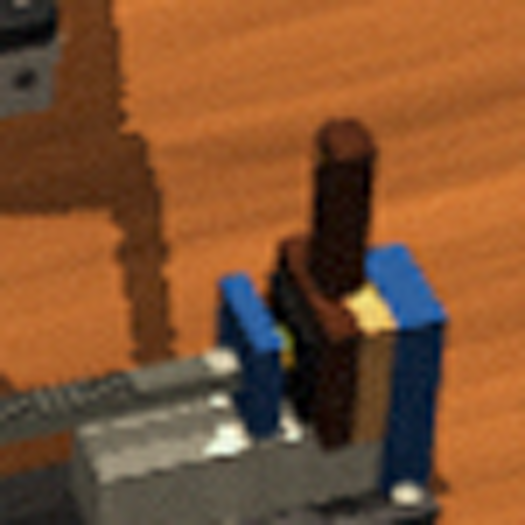

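```bash
python3 -m inch '[[0,0,0,-0.0005,0,0,0],[0,0,0,0,0,0,0],[0,0,0,0,0,0,0],[0,0,0,0,0,0,0]]'; python3 -c "
from bench import r
s=r.get_state();print(s['position'],s['force']);print(r.sign_off())"
```

```text
time: 22.28
position: [0.5098, -0.0741, 0.1898]
ee_rot: [[0.067, 0.998, 0.001], [0.998, -0.067, 0.004], [0.004, 0.001, -1.0]]
force: [1.0, 7.9, 6.6]
grip_width: 0.0008
[ 0.50981659 -0.07405558  0.18979721] [0.96751435 7.9385575  6.62520853]
the job is handed in; nothing more can be done
None
```

I stood the largest of the three look-alike brushes on the rail and let go of it. I then pumped the trigger six times with closed fingers and handed in at 22.3 s with the trigger still held squeezed.

- **Placement:** the pictures showed the brush upright, centred across the rail to within a few millimetres, square to the clamp, and flush against the stop. The camera calibration read the brush's back face about 3 mm short of its expected position (81 mm against 84 mm).
- **Pressing force:** the last wrist picture gave about 5.5 mm of pad travel, or roughly 10 N. The force on the fingers was about 8 N, which the task says matches about 12 N. The two checks differ by about 2 N, but both lie within 7 to 16 N. After that picture I pushed 0.5 mm further, which should add about 0.3 N.
- **Bystanders:** the arm never went near the bottle or the bowl, and passed well above the comb jar. I did not measure their positions again at the end.

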